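# Find and release the latched key of the lane call box

## Robot

A 6-joint arm with a two-finger parallel gripper is mounted at the origin on the work surface; the furniture and walls round the work are solid. World frame = base frame: x ahead of the robot, y to its left, z up, the work surface at z = 0. Lengths are in m, angles in rad, forces in N, time in s.
With the tool pointing down it reaches from about 0.3 to 0.875 m from the base axis. Payload 4.2 kg.
Tool frame: the origin (TCP) lies at the very end of the fingers, on their centre line; the grasp point (between the pads) lies 19 mm behind it (ctrl.tcp_to_grasp is the z of the grasp point in the tool frame, in m); z points along the fingers, y is the line along which they close (so a half turn about z gives the same grasp; the last joint's range is limited). The gripper opens to 85 mm and grips with 20 to 120 N. Pads are 22 mm wide; open, the fingers measure 114 mm over their backs; the gripper's body (76 mm by 85 mm) begins 54 mm behind the grasp point. The pads swing forward as they close: fully open they stand 13 mm farther back than shut.
Start: joints at [1.115, 0.32, 1.565, -0, 1.257, -0.02], TCP at [0.243, 0.521, 0.231] pointing down, gripper open.
Joint ranges: [-3.11, 3.11], [-0.84, 2.01], [0.21, 2.61], [-1.34, 4.49], [0.05, 2.63], [-2.56, 2.56]. Speed limits (rad/s): [2.57, 2.57, 3.14, 3.14, 3.14, 3.14].

## Interface

Orientations are given as [roll, pitch, yaw] about the fixed x, y, z axes, in that order (R = Rz(yaw) Ry(pitch) Rx(roll)).
In Python, from workcell import sensors, optics, job, ctrl gives the robot as it stands.
- The arm moves only by the tool servo_tool, never from a script. Its argument "steps" is a list of rows, each an object with "grip": the finger opening in m, from 0 to 0.0854; "translation": the shift along the tool's x, y, z in m, a list of three; "twist": the turn about the tool's z in degrees. In form: [{"grip": grip, "translation": [tx, ty, tz], "twist": twist}, ...]. A call has 1 to 12 rows; each row is the pose to reach, as a shift and turn from the pose commanded when the call began, along the tool's axes at that moment; what a row does not reach only later rows make up. A row lasts 1/8 s, in which the tool goes at most 62.5 mm and 10.7 degrees, less where a joint would pass 70% of its speed; a pose out of reach is approached as far as the arm can. A call with a gripper value outside its range is refused whole. The fingers move at their own pace and stop on an object; "squeeze" is the grip in N (left out, the last holds). Time passes only in rows, so rows that repeat a pose let the fingers close. It gives the time, the measured TCP pose, the force, the opening and the grip force at its end, in the units of the state.
- sensors.get_state(): the state, without advancing time (a new reading comes with each control period).
- optics.capture(name): name is "side" or "top" or "wrist"; returns the picture (384x512x3 uint8, red, green, blue); there is no depth.
- optics.camera_info(name): a dict with "fx", "fy", "cx", "cy" (pixels), "R" (3x3) and "t" (3): a world point X has camera coordinates R X + t. Camera axes: x right, y down, z forward; pixel columns grow to the right and rows downward; lengths in m; the calibration is good to about 2 mm. A picture is of the moment at which its call begins: read the wrist's pose just before it. camera_info takes no time and is no camera call; for the wrist camera it gives the pose at the moment of the call.
- job.sign_off(): hands the job in; it is judged then, once.
The state is a dict: "clock": time; "qpos": joint angles; "qd": joint speeds; "joint_torque": joint torques, N m; "ee_pos": TCP position; "eef_rot": TCP orientation; "wrist_force": force on the tool from outside, world axes, zero at the start; "wrist_torque": the same for the moment, N m; "grip_width": opening from 0.0 (shut) to 1.0 (fully open); "gripper_force": force on a finger pad.
Only numpy, scipy, OpenCV 4.12 (cv2) and the standard library are available. Lean on these libraries where they do the work, as an engineer would, in place of code of your own. Each camera call takes 0.05 s, during which the arm holds its last target. There are 200 camera calls.

## Task

On the packing table's call box one of the four identical keys is still latched down from the last order. With the fingertips tap each key lightly in turn, without pushing it in far, from the left end of the row to the right as the robot sees it; then press the key that was already down firmly to release it and let go, so that all four stand up. Only touch and press the keys: lift nothing, and leave the things round the box where they are.

Things in the scene. Friction and masses are not known exactly. Their poses are not given: they have to be found in the camera images.
- call_box: the call box: fixed grey box, 110 mm deep (its x, away from the robot), 250 mm long (its y, to the left), 50 mm tall, with four identical white keys standing in a row along its y axis, 50 mm apart, at y = +75, +25, -25 and -75 mm. Origin: centre of its underside, on the table. Which key stands in which place changes from start to start.
- lane_a: the place of key a in the box, key included; does not move. Origin on the table right below the key's centre, axes as the box's. A free key pressed deeper than 7 mm counts as latched by mistake; a tap that stops 5 to 6 mm below the up height touches any key, free or latched, and changes none
- key_a_top (a point): centre of the top face of key a; moves with the key. Key cap: white, 30 mm (box x) by 26 mm (box y), flat top 64 mm above the table when up (14 mm over the box's top), 60 mm when latched
- key_a (a joint): how far this key is pressed down, m: 0 up, 0.004 latched, 0.010 bottomed. Spring: 1.2 N to start from the top, 0.6 N more per mm. The latched key does not give below 3.6 N; pressed to 8 mm or more below the up position (6 N) it unlatches, and rises fully once let go
- lane_b: the place of key b in the box, key included; does not move. Origin on the table right below the key's centre, axes as the box's. A free key pressed deeper than 7 mm counts as latched by mistake; a tap that stops 5 to 6 mm below the up height touches any key, free or latched, and changes none
- key_b_top (a point): centre of the top face of key b; moves with the key. Key cap: white, 30 mm (box x) by 26 mm (box y), flat top 64 mm above the table when up (14 mm over the box's top), 60 mm when latched
- key_b (a joint): how far this key is pressed down, m: 0 up, 0.004 latched, 0.010 bottomed. Spring: 1.2 N to start from the top, 0.6 N more per mm. The latched key does not give below 3.6 N; pressed to 8 mm or more below the up position (6 N) it unlatches, and rises fully once let go
- lane_c: the place of key c in the box, key included; does not move. Origin on the table right below the key's centre, axes as the box's. A free key pressed deeper than 7 mm counts as latched by mistake; a tap that stops 5 to 6 mm below the up height touches any key, free or latched, and changes none
- key_c_top (a point): centre of the top face of key c; moves with the key. Key cap: white, 30 mm (box x) by 26 mm (box y), flat top 64 mm above the table when up (14 mm over the box's top), 60 mm when latched
- key_c (a joint): how far this key is pressed down, m: 0 up, 0.004 latched, 0.010 bottomed. Spring: 1.2 N to start from the top, 0.6 N more per mm. The latched key does not give below 3.6 N; pressed to 8 mm or more below the up position (6 N) it unlatches, and rises fully once let go
- lane_d: the place of key d in the box, key included; does not move. Origin on the table right below the key's centre, axes as the box's. A free key pressed deeper than 7 mm counts as latched by mistake; a tap that stops 5 to 6 mm below the up height touches any key, free or latched, and changes none
- key_d_top (a point): centre of the top face of key d; moves with the key. Key cap: white, 30 mm (box x) by 26 mm (box y), flat top 64 mm above the table when up (14 mm over the box's top), 60 mm when latched
- key_d (a joint): how far this key is pressed down, m: 0 up, 0.004 latched, 0.010 bottomed. Spring: 1.2 N to start from the top, 0.6 N more per mm. The latched key does not give below 3.6 N; pressed to 8 mm or more below the up position (6 N) it unlatches, and rises fully once let go
- sauce_cup: filled foil sauce pot, 64 mm across, 33 mm tall, left of the box; loose; a bystander. Origin: centre of its underside
- empty_cup: empty foil sauce pot, 62 mm across, 30 mm tall, left of the box, nearer the robot; loose; a bystander. Origin: centre of its underside
- tape: roll of packing tape lying flat, 92 mm across, 48 mm tall, right of the box; loose; a bystander. Origin: centre of its underside
- pen: marker pen, 135 mm long, 16 mm thick, lying in front of the box (robot side); loose; a bystander. Origin: centre of its underside

How it is judged:
By the outcome, as a careful person would: the job done as asked, in the order asked, and still so for the second after the job is handed in, with the robot touching nothing.
It also fails if it takes over 45 s, if anything falls off the work surface, if the arm or the gripper's body presses on something with over 40 N, if the wrist force passes 120 N, or if a joint passes its speed limit or range.

## Working session

There is one attempt and no reset: what is moved stays moved. The work goes in short steps, Python scripts to look and compute and a tool call to move; the robot and the scene stay as the last step left them, time stands still between calls to the robot, and variables do not carry over. Pictures are saved under pics/ and viewed, at most 10 in all, crops included, and the job is handed in when it is done.

Besides the shell and the picture viewer there is one more tool, called after "Request:" as name(argument=value, ...) on one line, values as JSON. servo_tool: Moves the arm, as the interface text tells. Its arguments: {"type":"object","properties":{"steps":{"type":"array","items":{"type":"object","properties":{"grip":{"type":"number"},"translation":{"type":"array","items":{"type":"number"}},"twist":{"type":"number"}}}},"squeeze":{"type":"number"}},"required":["steps"]}

```bash
mkdir -p pics
python3 - <<'E'
from workcell import sensors, optics, ctrl
import cv2
s=sensors.get_state(); print({k:s[k] for k in("clock","ee_pos","eef_rot","wrist_force","grip_width")})
for n in("top","side"):
    im=optics.capture(n); cv2.imwrite(f"pics/{n}0.png",cv2.resize(im[:,:,::-1],(800,600)))
    cv2.imwrite(f"pics/{n}raw.png",im[:,:,::-1]); print(n,optics.camera_info(n))
E
```

```text
{'clock': 0.0, 'ee_pos': array([0.24254982, 0.52083989, 0.23048756]), 'eef_rot': array([-3.13983196e+00, -1.93538191e-05,  2.70576249e+00]), 'wrist_force': array([-0.00139357,  0.3910934 , -0.22679063]), 'grip_width': 1.001386460094394}
top {'fx': 397.68135260026474, 'fy': 397.68135260026474, 'cx': 252.58378242635885, 'cy': 192.32740813305497, 'R': array([[-0.00390025, -0.999386  , -0.03481978],
       [-0.99273455,  0.00805715, -0.12005501],
       [ 0.12026184,  0.03409856, -0.99215643]]), 't': array([0.09364916, 0.50542856, 0.8705401 ])}
side {'fx': 347.3586536484649, 'fy': 347.3586536484649, 'cx': 252.5878729006008, 'cy': 194.1516761887264, 'R': array([[ 0.99594972, -0.08976124,  0.00520422],
       [-0.05720924, -0.67729385, -0.73348493],
       [ 0.0693633 ,  0.73021638, -0.67968579]]), 't': array([-0.45450165,  0.13471158,  0.81719345])}
```

View pics/top0.png

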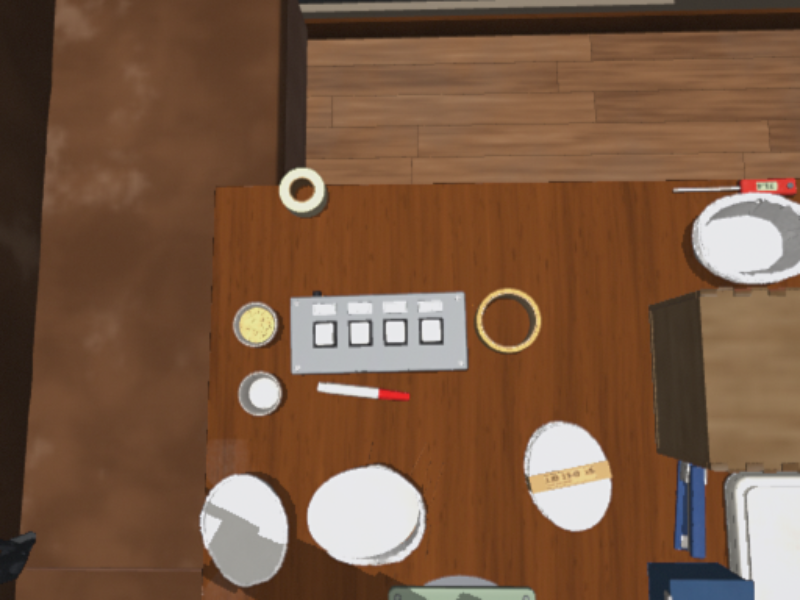

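View pics/side0.png

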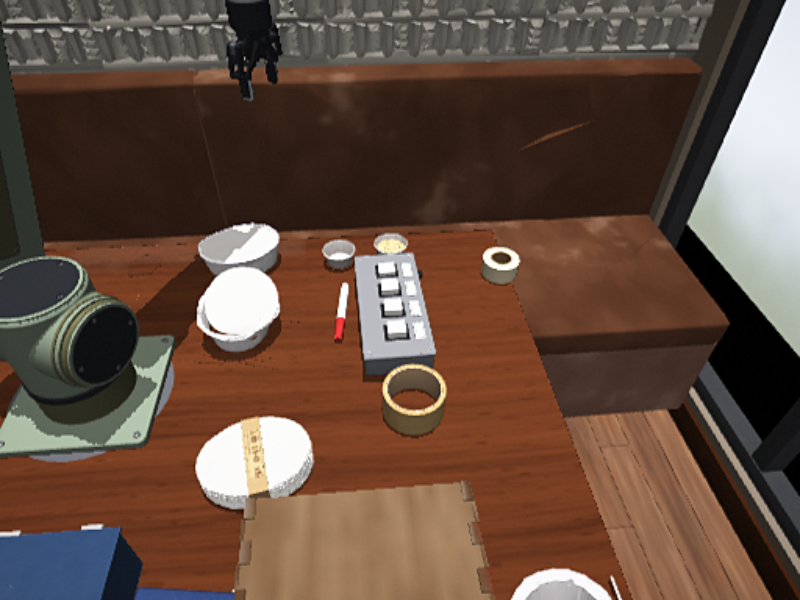

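The top view shows the four keys at about (324,334), (360,333), (395,332) and (431,331). The cups are on the left, the tape on the right and the pen in front.

```bash
cat > h.py <<'E'
import numpy as np
def ray(ci,u,v,z):
    R,t=np.array(ci["R"]),np.array(ci["t"]); c=-R.T@t
    d=R.T@np.array([(u-ci["cx"])/ci["fx"],(v-ci["cy"])/ci["fy"],1]); return c+d*(z-c[2])/d[2]
def proj(ci,X):
    p=np.array(ci["R"])@X+ci["t"]; return p[:2]/p[2]*ci["fx"]+[ci["cx"],ci["cy"]]
def mat(rpy):
    from scipy.spatial.transform import Rotation
    return Rotation.from_euler("xyz",rpy).as_matrix()
E
python3 - <<'E'
from workcell import sensors, optics
import cv2,numpy as np
from h import *
ci=optics.camera_info("top"); im=cv2.imread("pics/topraw.png"); 
m=(im.min(2)>215).astype(np.uint8); m[:203]=0;m[225:]=0;m[:,:195]=0;m[:,290:]=0
n,_,st,c=cv2.connectedComponentsWithStats(m)
s=sensors.get_state();R=mat(s["eef_rot"])
P=[]
for i in range(1,n):
    if st[i,4]>60: P.append(ray(ci,*(c[i]+0),0.064)); print(st[i],c[i],P[-1].round(4))
P=np.array(P);P=P[np.argsort(-P[:,1])]
d=P[0]-P[-1];print("yaw box",np.degrees(np.arctan2(-d[0],d[1])),np.linalg.norm(d),P.mean(0))
print("tool shift to key1 at z .1",R.T@(P[0]+[0,0,.036]-s["ee_pos"]))
E
```

```text
[270 205  12  13 147] [275.3877551  211.10884354] [0.4606 0.0401 0.064 ]
[202 207  11  13 128] [206.8359375 213.390625 ] [0.4566 0.1897 0.064 ]
[225 207  11  13 140] [229.91428571 212.87142857] [0.4574 0.1391 0.064 ]
[247 206  12  13 146] [252.57534247 211.96575342] [0.4591 0.0897 0.064 ]
yaw box 1.5418232978386401 0.14959420063991058 [0.45842443 0.11465229 0.064     ]
tool shift to key1 at z .1 [-0.33387523 -0.20971842  0.13088413]
```

Request:
servo_tool(steps=[{"grip": 0, "translation": [-0.04, -0.025, 0], "twist": 8}, {"grip": 0, "translation": [-0.08, -0.05, 0], "twist": 16}, {"grip": 0, "translation": [-0.12, -0.076, 0], "twist": 24}, {"grip": 0, "translation": [-0.16, -0.101, 0], "twist": 32}, {"grip": 0, "translation": [-0.2, -0.126, 0], "twist": 40}, {"grip": 0, "translation": [-0.24, -0.151, 0], "twist": 48}, {"grip": 0, "translation": [-0.28, -0.176, 0.03], "twist": 56}, {"grip": 0, "translation": [-0.334, -0.21, 0.06], "twist": 63.5}, {"grip": 0, "translation": [-0.334, -0.21, 0.1], "twist": 63.5}, {"grip": 0, "translation": [-0.334, -0.21, 0.11], "twist": 63.5}, {"grip": 0, "translation": [-0.334, -0.21, 0.11], "twist": 63.5}])

```text
clock: 1.48
ee_pos: [0.4566, 0.1904, 0.1213]
eef_rot: [-3.141, 0.0, 1.598]
wrist_force: [0.6, 0.6, 0.8]
grip_width: 0.001
gripper_force: 0.0
```

Run:
```python
from workcell import sensors, optics
import cv2,numpy as np
from h import *
s=sensors.get_state();R=mat(s["eef_rot"]);print(s["ee_pos"],s["eef_rot"],s["wrist_force"],s["grip_width"])
ci=optics.camera_info("wrist");im=optics.capture("wrist")[:,:,::-1]
cv2.imwrite("pics/w1.png",im);print(ci)
for p in [[.4566,.1897],[.4574,.1391],[.4591,.0897],[.4606,.0401]]:
    print(proj(ci,np.array(p+[.064])), R.T@(np.array(p+[.064])-s["ee_pos"]))
```

```text
[0.4565718  0.19036378 0.12129745] [-3.14066336e+00  1.70261735e-05  1.59802584e+00] [0.61780331 0.55639175 0.81107133] 0.0007602754583353283
{'fx': 335.7465916022767, 'fy': 335.7465916022767, 'cx': 251.904691855912, 'cy': 191.33970334695215, 'R': array([[ 9.99616249e-01,  2.77003068e-02, -2.19069225e-04],
       [ 2.64132611e-02, -9.50727904e-01,  3.08899325e-01],
       [ 8.34833085e-03, -3.08786571e-01, -9.51094716e-01]]), 't': array([-0.46241718,  0.16234309,  0.32957164])}
[250.7250406  213.02822771] [-6.63325197e-04  6.33629572e-05  5.72974258e-02]
[249.9250128  281.93934589] [-0.05126635 -0.00051458  0.05729882]
[250.50230665 340.75598355] [-0.10069432 -0.00016018  0.05729934]
[250.74687804 392.85956309] [-1.50316773e-01 -1.11492403e-05  5.73000430e-02]
```

View pics/w1.png

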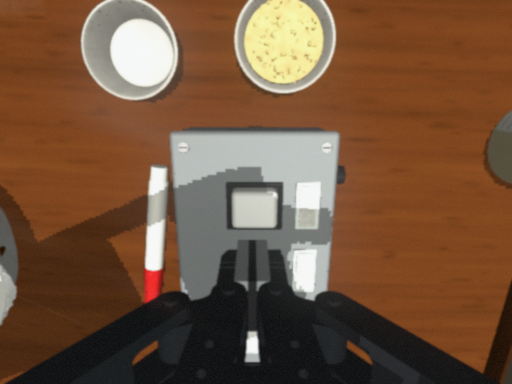

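The wrist view shows key 1 at (255,208), within 3 mm of the top-camera estimate. I'll descend slowly just above it, then press and read the force.

Request:
servo_tool(steps=[{"grip": 0, "translation": [0.001, 0.001, 0.025], "twist": 0}, {"grip": 0, "translation": [0.001, 0.001, 0.045], "twist": 0}, {"grip": 0, "translation": [0.001, 0.001, 0.053], "twist": 0}, {"grip": 0, "translation": [0.001, 0.001, 0.053], "twist": 0}, {"grip": 0, "translation": [0.001, 0.001, 0.053], "twist": 0}])

```text
clock: 2.15
ee_pos: [0.4586, 0.1915, 0.0694]
eef_rot: [3.139, -0.001, 1.598]
wrist_force: [1.1, 0.1, -0.1]
grip_width: -0.003
gripper_force: 0.0
```

Request:
servo_tool(steps=[{"grip": 0, "translation": [0, 0, 0.002], "twist": 0}, {"grip": 0, "translation": [0, 0, 0.004], "twist": 0}, {"grip": 0, "translation": [0, 0, 0.006], "twist": 0}, {"grip": 0, "translation": [0, 0, 0.006], "twist": 0}, {"grip": 0, "translation": [0, 0, 0.006], "twist": 0}])

```text
clock: 2.78
ee_pos: [0.4578, 0.1909, 0.0623]
eef_rot: [-3.142, -0.0, 1.597]
wrist_force: [-0.0, -0.6, 0.3]
grip_width: 0.002
gripper_force: 0.0
```

Request:
servo_tool(steps=[{"grip": 0, "translation": [0, 0, 0.001], "twist": 0}, {"grip": 0, "translation": [0, 0, 0.001], "twist": 0}])

```text
clock: 3.02
ee_pos: [0.4578, 0.1909, 0.0613]
eef_rot: [-3.142, -0.0, 1.598]
wrist_force: [-0.3, -1.4, 0.3]
grip_width: 0.001
gripper_force: 0.0
```

Request:
servo_tool(steps=[{"grip": 0, "translation": [0, 0, 0], "twist": 0}])

```text
clock: 3.15
ee_pos: [0.4578, 0.191, 0.0613]
eef_rot: [3.142, -0.0, 1.598]
wrist_force: [0.6, 0.2, 0.9]
grip_width: 0.002
gripper_force: 0.0
```

Request:
servo_tool(steps=[{"grip": 0, "translation": [0, 0, 0], "twist": 0}])

```text
clock: 3.28
ee_pos: [0.4579, 0.191, 0.0613]
eef_rot: [3.141, -0.0, 1.597]
wrist_force: [1.0, 0.4, 0.4]
grip_width: 0.002
gripper_force: 0.0
```

Request:
servo_tool(steps=[{"grip": 0, "translation": [0, 0, 0.001], "twist": 0}, {"grip": 0, "translation": [0, 0, 0.001], "twist": 0}, {"grip": 0, "translation": [0, 0, 0.001], "twist": 0}])

```text
clock: 3.65
ee_pos: [0.4578, 0.1909, 0.0603]
eef_rot: [-3.142, -0.0, 1.598]
wrist_force: [-0.7, -0.0, 1.1]
grip_width: 0.005
gripper_force: 0.0
```

Request:
servo_tool(steps=[{"grip": 0, "translation": [0, 0, 0.001], "twist": 0}, {"grip": 0, "translation": [0, 0, 0.001], "twist": 0}, {"grip": 0, "translation": [0, 0, 0.001], "twist": 0}])

```text
clock: 4.03
ee_pos: [0.458, 0.191, 0.0596]
eef_rot: [3.141, -0.0, 1.598]
wrist_force: [-0.7, 0.6, 3.6]
grip_width: 0.002
gripper_force: 1.9
```

Request:
servo_tool(steps=[{"grip": 0, "translation": [0, 0, 0.0005], "twist": 0}, {"grip": 0, "translation": [0, 0, 0.0005], "twist": 0}, {"grip": 0, "translation": [0, 0, 0.0005], "twist": 0}])

```text
clock: 4.4
ee_pos: [0.4579, 0.191, 0.0589]
eef_rot: [3.141, -0.0, 1.598]
wrist_force: [-0.7, 0.1, 4.5]
grip_width: -0.004
gripper_force: 2.1
```

Key 1 gives no force until 60 mm and then 3.6 N, so key 1 at the left end is the latched one. On to key 2.

Request:
servo_tool(steps=[{"grip": 0, "translation": [0, 0, -0.01], "twist": 0}, {"grip": 0, "translation": [0, 0, -0.03], "twist": 0}, {"grip": 0, "translation": [-0.025, 0, -0.03], "twist": 0}, {"grip": 0, "translation": [-0.05, 0, -0.03], "twist": 0}, {"grip": 0, "translation": [-0.05, 0, -0.03], "twist": 0}, {"grip": 0, "translation": [-0.05, 0, -0.02], "twist": 0}, {"grip": 0, "translation": [-0.05, 0, -0.012], "twist": 0}, {"grip": 0, "translation": [-0.05, 0, -0.008], "twist": 0}, {"grip": 0, "translation": [-0.05, 0, -0.005], "twist": 0}, {"grip": 0, "translation": [-0.05, 0, -0.003], "twist": 0}, {"grip": 0, "translation": [-0.05, 0, -0.003], "twist": 0}, {"grip": 0, "translation": [-0.05, 0, -0.003], "twist": 0}])

```text
clock: 5.9
ee_pos: [0.4593, 0.141, 0.0621]
eef_rot: [3.141, -0.0, 1.597]
wrist_force: [-1.3, 1.6, 2.2]
grip_width: 0.002
gripper_force: 1.0
```

Request:
servo_tool(steps=[{"grip": 0, "translation": [0, 0, 0.0015], "twist": 0}, {"grip": 0, "translation": [0, 0, 0.003], "twist": 0}, {"grip": 0, "translation": [0, 0, 0.003], "twist": 0}, {"grip": 0, "translation": [0, 0, 0.003], "twist": 0}])

```text
clock: 6.4
ee_pos: [0.4593, 0.141, 0.0589]
eef_rot: [3.141, -0.0, 1.597]
wrist_force: [-1.4, 1.7, 4.1]
grip_width: 0.006
gripper_force: 2.0
```

Key 2 is free: 2.2 N at 1.9 mm and 4.1 N at 5.1 mm. On to key 3.

Request:
servo_tool(steps=[{"grip": 0, "translation": [0, 0, -0.01], "twist": 0}, {"grip": 0, "translation": [0, 0, -0.03], "twist": 0}, {"grip": 0, "translation": [-0.025, 0, -0.03], "twist": 0}, {"grip": 0, "translation": [-0.05, 0, -0.03], "twist": 0}, {"grip": 0, "translation": [-0.05, 0, -0.03], "twist": 0}, {"grip": 0, "translation": [-0.05, 0, -0.02], "twist": 0}, {"grip": 0, "translation": [-0.05, 0, -0.012], "twist": 0}, {"grip": 0, "translation": [-0.05, 0, -0.008], "twist": 0}, {"grip": 0, "translation": [-0.05, 0, -0.005], "twist": 0}, {"grip": 0, "translation": [-0.05, 0, -0.003], "twist": 0}, {"grip": 0, "translation": [-0.05, 0, -0.003], "twist": 0}, {"grip": 0, "translation": [-0.05, 0, -0.003], "twist": 0}])

```text
clock: 7.9
ee_pos: [0.4606, 0.091, 0.062]
eef_rot: [3.141, -0.0, 1.597]
wrist_force: [-0.7, 0.6, 1.5]
grip_width: -0.003
gripper_force: 1.0
```

Request:
servo_tool(steps=[{"grip": 0, "translation": [0, 0, 0.0015], "twist": 0}, {"grip": 0, "translation": [0, 0, 0.003], "twist": 0}, {"grip": 0, "translation": [0, 0, 0.003], "twist": 0}, {"grip": 0, "translation": [0, 0, 0.003], "twist": 0}])

```text
clock: 8.4
ee_pos: [0.4606, 0.091, 0.0589]
eef_rot: [3.141, -0.0, 1.597]
wrist_force: [-1.7, 0.6, 3.7]
grip_width: 0.003
gripper_force: 2.0
```

Key 3 is free too. On to key 4.

Request:
servo_tool(steps=[{"grip": 0, "translation": [0, 0, -0.01], "twist": 0}, {"grip": 0, "translation": [0, 0, -0.03], "twist": 0}, {"grip": 0, "translation": [-0.025, 0, -0.03], "twist": 0}, {"grip": 0, "translation": [-0.05, 0, -0.03], "twist": 0}, {"grip": 0, "translation": [-0.05, 0, -0.03], "twist": 0}, {"grip": 0, "translation": [-0.05, 0, -0.02], "twist": 0}, {"grip": 0, "translation": [-0.05, 0, -0.012], "twist": 0}, {"grip": 0, "translation": [-0.05, 0, -0.008], "twist": 0}, {"grip": 0, "translation": [-0.05, 0, -0.005], "twist": 0}, {"grip": 0, "translation": [-0.05, 0, -0.003], "twist": 0}, {"grip": 0, "translation": [-0.05, 0, -0.003], "twist": 0}, {"grip": 0, "translation": [-0.05, 0, -0.003], "twist": 0}])

```text
clock: 9.9
ee_pos: [0.4619, 0.0411, 0.062]
eef_rot: [3.141, -0.0, 1.598]
wrist_force: [-1.1, 0.5, 3.0]
grip_width: -0.002
gripper_force: 1.0
```

Request:
servo_tool(steps=[{"grip": 0, "translation": [0, 0, 0.0015], "twist": 0}, {"grip": 0, "translation": [0, 0, 0.003], "twist": 0}, {"grip": 0, "translation": [0, 0, 0.003], "twist": 0}, {"grip": 0, "translation": [0, 0, 0.003], "twist": 0}])

```text
clock: 10.4
ee_pos: [0.462, 0.041, 0.0589]
eef_rot: [3.141, -0.0, 1.597]
wrist_force: [-1.4, 1.3, 3.6]
grip_width: -0.001
gripper_force: 2.0
```

All four keys are tapped. Back to key 1 for the firm press to about 9 mm.

Request:
servo_tool(steps=[{"grip": 0, "translation": [0, 0, -0.01], "twist": 0}, {"grip": 0, "translation": [0, 0, -0.03], "twist": 0}, {"grip": 0, "translation": [0.03, 0, -0.035], "twist": 0}, {"grip": 0, "translation": [0.07, 0, -0.035], "twist": 0}, {"grip": 0, "translation": [0.11, 0, -0.035], "twist": 0}, {"grip": 0, "translation": [0.14, 0, -0.035], "twist": 0}, {"grip": 0, "translation": [0.15, 0, -0.035], "twist": 0}, {"grip": 0, "translation": [0.15, 0, -0.035], "twist": 0}, {"grip": 0, "translation": [0.15, 0, -0.02], "twist": 0}, {"grip": 0, "translation": [0.15, 0, -0.01], "twist": 0}, {"grip": 0, "translation": [0.15, 0, -0.004], "twist": 0}, {"grip": 0, "translation": [0.15, 0, -0.002], "twist": 0}])

```text
clock: 11.9
ee_pos: [0.4576, 0.1905, 0.0602]
eef_rot: [-3.141, 0.0, 1.597]
wrist_force: [-1.0, 1.0, -0.2]
grip_width: 0.001
gripper_force: 0.0
```

Request:
servo_tool(steps=[{"grip": 0, "translation": [0, 0, 0.002], "twist": 0}, {"grip": 0, "translation": [0, 0, 0.004], "twist": 0}, {"grip": 0, "translation": [0, 0, 0.0062], "twist": 0}, {"grip": 0, "translation": [0, 0, 0.0062], "twist": 0}, {"grip": 0, "translation": [0, 0, 0.0062], "twist": 0}])

```text
clock: 12.52
ee_pos: [0.4577, 0.1907, 0.0551]
eef_rot: [3.141, 0.0, 1.598]
wrist_force: [-3.2, -2.2, 6.7]
grip_width: -0.002
gripper_force: 3.1
```

Request:
servo_tool(steps=[{"grip": 0, "translation": [0, 0, -0.003], "twist": 0}, {"grip": 0, "translation": [0, 0, -0.01], "twist": 0}, {"grip": 0, "translation": [0, 0, -0.03], "twist": 0}, {"grip": 0, "translation": [0, 0, -0.07], "twist": 0}, {"grip": 0, "translation": [0, -0.06, -0.12], "twist": 0}, {"grip": 0, "translation": [0, -0.1, -0.15], "twist": 0}, {"grip": 0, "translation": [0, -0.1, -0.15], "twist": 0}, {"grip": 0, "translation": [0, -0.1, -0.15], "twist": 0}])

```text
clock: 13.52
ee_pos: [0.3584, 0.1886, 0.2048]
eef_rot: [3.14, -0.001, 1.598]
wrist_force: [-0.2, -0.1, -0.4]
grip_width: -0.002
gripper_force: 0.0
```

Run:
```python
from workcell import sensors, optics
import cv2,numpy as np
s=sensors.get_state();print(s["clock"],s["ee_pos"],s["wrist_force"])
b=optics.capture("side")[:,:,::-1];a=cv2.imread("pics/sideraw.png")
f=lambda i:cv2.resize(i[150:260,200:300],(400,440),interpolation=cv2.INTER_CUBIC)
cv2.imwrite("pics/cmp.png",np.hstack([f(a),f(b)]))
```

```text
13.525 [0.35838107 0.18860437 0.20477912] [-0.15041539 -0.05898561 -0.40669796]
```

View pics/cmp.png

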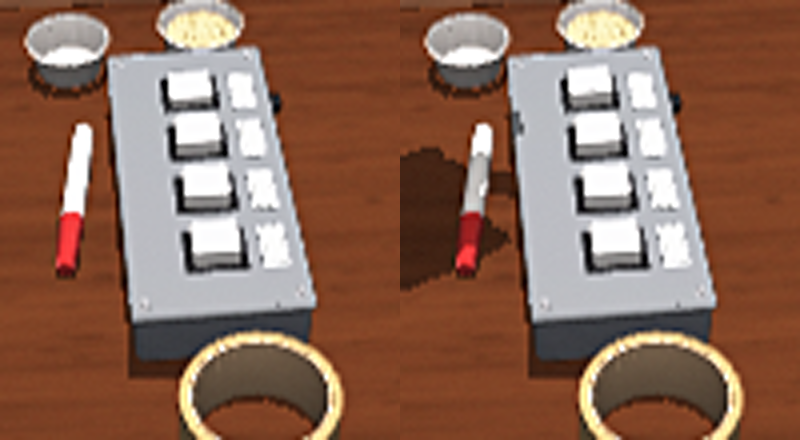

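The before/after crop shows key 1 lower before, at (190,85), and raised now, at (590,85). It now looks like the other three, and the objects around the box haven't moved.

```bash
python3 -c "
from workcell import job; print(job.sign_off())"
```

```text
the job is handed in; nothing more can be done
None
```

I tapped all four keys left to right and then released the latched one, the leftmost, with a firm press; the last side-camera picture shows all four standing up and nothing around the box moved, and the job was handed in at about 14 s.

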